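Blow off the profile wheels

ROBOT

A 6-joint arm with a two-finger parallel gripper is mounted at the origin on the work surface. World frame = base frame: x ahead of the robot, y to its left, z up, the work surface at z = 0. Lengths are in m, angles in rad, forces in N, time in s.
With the tool pointing down it reaches from about 0.275 to 0.825 m from the base axis. Payload 4.9 kg.
Tool frame: the origin (TCP) lies midway between the tips of the shut fingers; the grasp point (between the pads) lies 19 mm behind it (bot.grip_depth is the distance from the TCP to the grasp point, in m); z points along the fingers, y is the line along which they close (so a half turn about z gives the same grasp; the last joint's range is limited). The gripper opens to 85 mm and grips with 20 to 120 N. Pads are 22 mm wide; open, the fingers measure 114 mm over their backs; the gripper's body (76 mm by 85 mm) begins 54 mm behind the grasp point. The pads swing forward as they close: fully open they stand 13 mm farther back than shut.
Start: joints at [1.062, 0.326, -0.193, 1.052, 0, 1.437], TCP at [0.201, 0.512, 0.204] pointing down, gripper open.
Joint ranges: [-2.65, 2.65], [-0.97, 1.79], [-1.3, 1.35], [-1.93, 2.1], [-1.47, 1.37], [-3.14, 3.14]. Speed limits (rad/s): [2.57, 2.57, 3.14, 3.14, 3.14, 3.14].

INTERFACE

Orientations are given as a unit quaternion [w, x, y, z].
In Python, from cell import bot gives the robot as it stands. Calls block until the motion is done:
- bot.move_pose(position, orientation): joint-space move of the TCP to a pose.
- bot.move_linear(position, speed=0.15, rotation=None, until_force=None): straight line of the TCP; rotation=None keeps the orientation; speed is the mean speed in m/s. With until_force (N) it stops when the force on the tool has changed by that much, and returns True; else False.
- bot.goto_joints(angles): joint-space move.
- bot.set_gripper(opening, grasp_force=None): opening from 0.0 (shut) to 1.0 (fully open); grasp_force is the grip in N (None keeps the last); returns when the fingers have stopped.
- bot.wait(seconds).
- bot.solve_ik(position, orientation): joint angles nearest the present ones, or None.
- bot.camera(name): name is "scene" or "top" or "wrist"; returns the picture (480x640x3 uint8, red, green, blue); there is no depth.
- bot.calibration(name): a dict with "mtx" (3x3 intrinsics, pixels), "extrinsics" (4x4, takes a point from world to camera coordinates); the wrist camera has in their place "hand_eye" (4x4, takes a point from camera to tool coordinates, whose origin is the TCP and whose axes are the flange's). Camera axes: x right, y down, z forward; pixel columns grow to the right and rows downward; lengths in m; the calibration is good to about 2 mm. A picture is of the moment at which its call begins: read the wrist's pose just before it. calibration takes no time and is no camera call.
A pose or a line that the arm cannot do raises bot.PlanningError and nothing moves.
- bot.close_job(): hands the job in; it is judged then, once.
Trained networks look in the newest picture that a camera, given by its name, has taken for a name from the list of things; names that differ only in an ending like _2 or _b are one class to them, and where a whole thing is asked for, a point or a joint stands for the part that bears it (a point fixed in the world has none). Each returns a list of dicts, best first, with "confidence" (0 to 1); they miss things now and then, are a little off and sometimes report something else, mostly with a low value. They report only what shows in the picture. A call takes as long as a camera call. They do not tell look-alikes from the thing itself.
- bot.search_frame(camera, thing): "bbox" ([left, top, width, height] in pixels, round what is visible of it).
Readings, each from a call of its own:
- bot.read_clock(): time.
- bot.read_joint_positions(): joint angles.
- bot.read_joint_vel(): joint speeds.
- bot.read_joint_efforts(): joint torques, N m.
- bot.read_position(): TCP position.
- bot.read_tool_rot(): TCP orientation.
- bot.read_ft_force(): force on the tool from outside, world axes, zero at the start.
- bot.read_moment(): the same for the moment, N m.
- bot.read_gripper_width(): opening from 0.0 (shut) to 1.0 (fully open).
- bot.read_finger_force(): force on a finger pad.
Only numpy, scipy, OpenCV 4.12 (cv2) and the standard library are available. Lean on these libraries where they do the work, as an engineer would, in place of code of your own. Each camera call takes 0.05 s, during which the arm holds its last target. There are 200 camera calls.

TASK

Take the finished wheel with the red hub out of the blue blow-off box and stand it upright in the middle of the green mat, and stand every steel profile wheel with a brass hub upright on the floor of the box, one to a compartment, then swing the clear lid over and press its front edge down until it snaps past the catch and is fully shut. Only then turn the yellow air lever to the black half-open mark, leave it there for three seconds, and turn it back to fully closed. Leave the box shut with these wheels inside, and do not shift the other wares on the counter.

Things in the scene. Friction and masses are not known exactly. Their poses are not given: they have to be found in the camera images.
- wheel0: profile wheel: flared fluted steel cutter with an upright round brass hub. Base disc 56 mm diameter, 8 mm thick, flaring in to 30 mm diameter at 24 mm height; hub 22 mm diameter from 24 to 51 mm height (total height 51 mm); mass 0.2 to 0.45 kg. Stands on the counter. Origin: centre of its underside, z up along the hub. Two to four wheels are present
- wheel1: profile wheel: flared fluted steel cutter with an upright round brass hub. Base disc 56 mm diameter, 8 mm thick, flaring in to 30 mm diameter at 24 mm height; hub 22 mm diameter from 24 to 51 mm height (total height 51 mm); mass 0.2 to 0.45 kg. Stands on the counter. Origin: centre of its underside, z up along the hub. Two to four wheels are present
- wheel2: profile wheel: flared fluted steel cutter with an upright round brass hub. Base disc 56 mm diameter, 8 mm thick, flaring in to 30 mm diameter at 24 mm height; hub 22 mm diameter from 24 to 51 mm height (total height 51 mm); mass 0.2 to 0.45 kg. Stands on the counter. Origin: centre of its underside, z up along the hub. Two to four wheels are present
- wheel3: profile wheel: flared fluted steel cutter with an upright round brass hub. Base disc 56 mm diameter, 8 mm thick, flaring in to 30 mm diameter at 24 mm height; hub 22 mm diameter from 24 to 51 mm height (total height 51 mm); mass 0.2 to 0.45 kg. Stands on the counter. Origin: centre of its underside, z up along the hub. Two to four wheels are present
- done_wheel: the finished profile wheel: same shape and sizes as the other wheels but with a red hub (22 mm diameter, from 24 to 51 mm height). It starts upright in one compartment of the blue box. Origin: centre of its underside
- mat: green mat fixed on the counter, 110 x 110 mm, 3 mm thick. Origin: centre of its underside
- box: blue blow-off box fixed to the counter, outside 182 x 182 mm, 70 mm high, walls 5 mm, floor 5 mm thick. Origin: centre of its underside; z up. The lid's hinge runs along the top of its +x wall; its spring catch stands in front of the middle of its -x wall, sticking out 20 mm; a pipe stub sticks out 37 mm from its -y wall, below 46 mm
- box_floor (a point): centre of the inner floor of the blue box, 5 mm above the counter, axes as the box. Two black ribs, 4 mm wide and 15 mm high, cross here and make four square compartments of 84 x 84 mm, centred at x = +-43, y = +-43 mm in this frame
- lid (a joint): angle of the box's clear lid with orange frame (rad): 0 = fully shut flat on the rim, about 1.57 = standing upright, 1.9 = stop, leaning back. Stiff: it stays where it is left (2 N at the front edge moves it). A bar under its front edge meets the spring catch at 0.08 rad and rides over it at 0.04 rad, needing about 12 N at the middle of the front edge; then it snaps shut
- lid_front (a point): point on the lid's outer (upper when shut) face, middle of its front edge, 8 mm inside that edge; 174 mm from the hinge. The lid is 182 mm wide, 186 mm long and 8 mm thick; in this frame z is the outward normal of the outer face, x points to the hinge
- lid_hinge (a point): middle of the lid's hinge line, 70 mm above the counter, moving with the lid: y along the hinge; when the lid is shut x points away from the robot and z up
- valve (a joint): angle of the air valve's yellow lever (rad): 0 = closed (lever over the red mark, pointing roughly to the robot), 0.785 = half open (over the black mark), 1.57 = fully open (over the green mark); grows counter-clockwise seen from above; stays where it is left
- valve_grip (a point): point on the yellow lever's centre line, 80 mm from its axis, at half its height, 82 mm above the counter. The lever is a level bar 14 mm wide, 14 mm thick, reaching 99 mm from the axis, with free space below its outer 40 mm; x of this frame points from here to the axis, z up
- valve_axis (a point): point on the valve lever's upright turning axis, 82 mm above the counter, on a fixed brass valve with a white round dial (58 mm radius, top 64 mm above the counter) under the lever. This frame does not turn with the lever: closed the lever points along -x of this frame, fully open along -y
- gear_cutter: dark toothed ring cutter, 62 mm diameter, 22 mm high; not part of the job. Origin: centre of underside
- red_disc: small red polishing disc, 60 mm diameter, 17 mm high; not part of the job. Origin: centre of underside
- big_red_disc: large red polishing disc, 114 mm diameter, 17 mm high; not part of the job. Origin: centre of underside
- arbor: black arbor, 60 mm diameter foot, 60 mm high; not part of the job. Origin: centre of underside
- case_a: clear plastic case 40 x 110 x 40 mm; not part of the job. Origin: centre of underside
- case_b: white plastic case 40 x 110 x 40 mm; not part of the job. Origin: centre of underside
- spanner: steel spanner lying flat; not part of the job. Origin: its underside
Things that resemble listed ones, but are neither listed nor needed, are in the scene too. What is shaped like the done_wheel but pink is not meant.

How it is judged:
By the outcome, as a careful person would: the job done as asked, in the order asked, and still so for the second after the job is handed in, with the robot touching nothing.
Of wheel0, wheel1, wheel2, wheel3 only 2 to 4 are there at a start; the rules pass over those that are not, and their reading is None.
At some moment in a run one of wheel0, wheel1, wheel2, wheel3 may be knocked a few centimetres aside while the robot is not near it.
It also fails if it takes over 210 s, if anything falls off the work surface, if the arm or the gripper's body presses on something with over 40 N, if the wrist force passes 120 N, or if a joint passes its speed limit or range.

## Working session

There is one attempt and no reset: what is moved stays moved. The work goes in short steps, each a Python script; the robot and the scene stay as the last script left them, time stands still between calls to the robot, and variables do not carry over. Pictures are saved under pics/ and viewed, at most 19 in all, crops included, and the job is handed in when it is done.

```bash
mkdir -p pics; ls; python3 - <<'E'
from cell import bot
import cv2, numpy as np
np.set_printoptions(precision=4,suppress=True)
for n in ("scene","top"):
    im=bot.camera(n); cv2.imwrite(f"pics/{n}0.png",im[:,:,::-1])
    for t in ("wheel0","done_wheel","box","mat","lid","valve","valve_grip"):
        print(n,t,[(d["bbox"],round(d["confidence"],2)) for d in bot.search_frame(n,t)])
    c=bot.calibration(n); print(c["mtx"],c["extrinsics"])
print(bot.calibration("wrist"), bot.read_clock(), bot.read_tool_rot(), bot.grip_depth)
E
```

```text
pics
scene wheel0 [([265.3, 187.1, 18.6, 20.7], 0.76), ([328.8, 199.4, 21.7, 22.1], 0.71), ([288.9, 209.4, 24.7, 27.5], 0.63)]
scene done_wheel [([435.8, 273.6, 25.1, 25.3], 0.79), ([385.8, 282.8, 23.9, 27.8], 0.75), ([404.3, 228.3, 24.1, 28.4], 0.69)]
scene box [([308.6, 232.3, 125.0, 117.5], 0.61), ([311.6, 233.6, 62.6, 101.5], 0.58)]
scene mat [([397.2, 339.0, 69.8, 66.4], 0.86), ([235.9, 124.0, 53.3, 52.1], 0.17)]
scene lid [([311.6, 234.5, 63.8, 102.5], 0.77)]
scene valve [([251.8, 122.6, 34.9, 25.3], 0.69)]
scene valve_grip [([256.3, 125.8, 33.5, 19.2], 0.53)]
[[561.8038   0.     316.8066]
 [  0.     561.8038 238.4578]
 [  0.       0.       1.    ]] [[-0.8643  0.503   0.0057  0.4616]
 [ 0.4162  0.7215 -0.5533 -0.2125]
 [-0.2825 -0.4759 -0.8329  1.5538]
 [ 0.      0.      0.      1.    ]]
top wheel0 [([333.6, 268.2, 20.8, 19.4], 0.83), ([371.3, 224.5, 18.0, 19.7], 0.66)]
top done_wheel [([215.8, 198.2, 72.4, 30.0], 0.73), ([229.8, 300.8, 21.5, 19.8], 0.52), ([270.9, 301.2, 20.6, 17.8], 0.51), ([240.1, 261.7, 18.0, 20.7], 0.49)]
top box [([219.9, 196.7, 82.3, 95.4], 0.85)]
top ma
[... 219 characters left out ...]
5.2, 93.8], 0.28)]
top valve_grip [([237.3, 264.0, 21.8, 15.3], 0.67), ([428.0, 235.4, 11.9, 36.5], 0.54)]
[[601.5256   0.     317.4236]
 [  0.     601.5256 241.8582]
 [  0.       0.       1.    ]] [[ 0.0006 -1.      0.      0.0231]
 [-0.9849 -0.0006 -0.1732  0.5319]
 [ 0.1732  0.0001 -0.9849  1.7527]
 [ 0.      0.      0.      1.    ]]
{'mtx': array([[399.4755,   0.    , 323.4839],
       [  0.    , 399.4755, 237.2518],
       [  0.    ,   0.    ,   1.    ]]), 'hand_eye': array([[-0.0003, -0.9635, -0.2676,  0.0675],
       [ 1.    , -0.0002, -0.0004, -0.0003],
       [ 0.0003, -0.2676,  0.9635, -0.1687],
       [ 0.    ,  0.    ,  0.    ,  1.    ]])} 0.8 [0.     0.1863 0.9825 0.0001] 0.0187
```

```bash
python3 - <<'E'
import cv2
a=cv2.imread("pics/scene0.png");b=cv2.imread("pics/top0.png")
cv2.imwrite("pics/s1.png",cv2.resize(a[90:420,200:520],(776,800*330//320*1),interpolation=3)[:,:]) if 0 else cv2.imwrite("pics/s1.png",cv2.resize(a[95:415,180:500],(600,600),interpolation=3))
cv2.imwrite("pics/t1.png",cv2.resize(b[160:370,150:470],(800,525),interpolation=3))
E
```

```text
(no output)
```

View pics/s1.png

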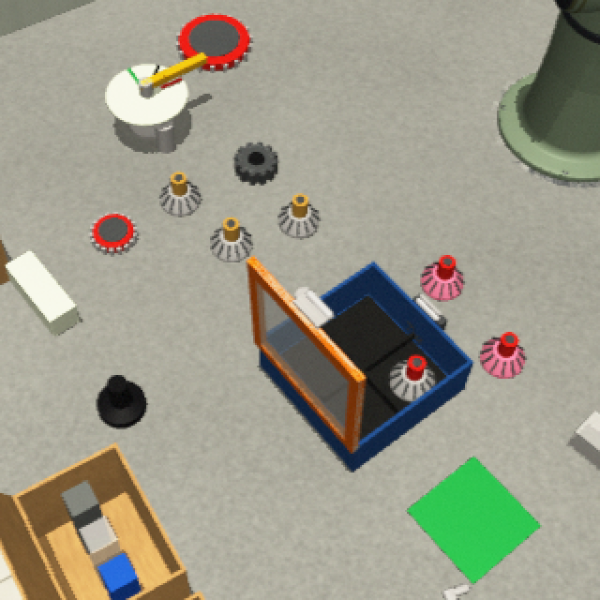

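View pics/t1.png

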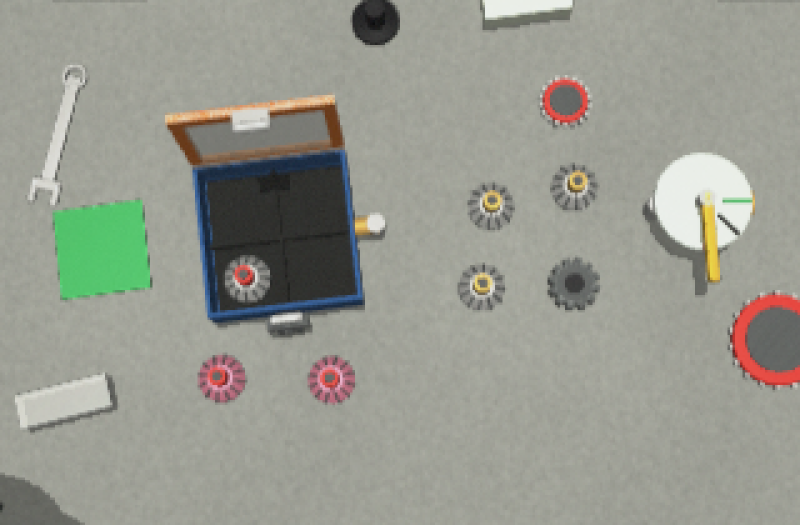

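The scene shows three brass-hub wheels (top crop: 492,201; 577,181; 482,285), the red-hub wheel in the box's front-left compartment (243,275), and two pink look-alikes outside the box. The lid stands open leaning back, and the lever is at the closed mark. I'll triangulate roughly first, then look with the wrist camera.

```bash
cat > h.py <<'E'
from cell import bot
import cv2, numpy as np
from scipy.spatial.transform import Rotation as R
np.set_printoptions(precision=4,suppress=True)
def quat(yaw, tilt=None):
    "tool down, tool y at angle yaw+90deg ie tool x along yaw (world)"
    m=np.array([[np.cos(yaw),np.sin(yaw),0],[np.sin(yaw),-np.cos(yaw),0],[0,0,-1]])
    return R.from_matrix(m).as_quat(scalar_first=True)
def cam(n, pose=None):
    c=bot.calibration(n)
    if n!="wrist": return c["mtx"]@np.array(c["extrinsics"])[:3]
    p,q=pose
    T=np.eye(4); T[:3,:3]=R.from_quat(q,scalar_first=True).as_matrix(); T[:3,3]=p
    return c["mtx"]@np.linalg.inv(T@c["hand_eye"])[:3]
def proj(P,X):
    u=P@np.append(X,1); return u[:2]/u[2]
def onplane(P,px,z):
    H=P[:,[0,1,3]].copy(); H[:,2]+=P[:,2]*z
    v=np.linalg.solve(H,[px[0],px[1],1]); return np.array([v[0]/v[2],v[1]/v[2],z])
def tri(Ps,pxs):
    A=[]
    for P,p in zip(Ps,pxs): A+= [p[0]*P[2]-P[0], p[1]*P[2]-P[1]]
    v=np.linalg.svd(np.array(A))[2][-1]; X=v[:3]/v[3]
    return X, [np.round(np.linalg.norm(proj(P,X)-p),1) for P,p in zip(Ps,pxs)]
def snap(name):
    p,q=np.array(bot.read_position()),np.array(bot.read_tool_rot())
    im=bot.camera("wrist"); cv2.imwrite(f"pics/{name}.png",im[:,:,::-1]); np.savez(f"pics/{name}.npz",p=p,q=q)
    return im, cam("wrist",(p,q))
def loadP(name):
    d=np.load(f"pics/{name}.npz"); return cam("wrist",(d["p"],d["q"]))
E
python3 - <<'E'
from h import *
S,T=cam("scene"),cam("top")
t=lambda x,y:(x/2.5+150-.3,y/2.5+160-.3); s=lambda x,y:(x/1.875+180-.25,y/1.875+95-.25)
for n,a,b in [("A",(492,201),(231,224)),("B",(577,181),(179,177)),("C",(482,285),(300,200)),("done",(243,275),(416,360)),
 ("box FL",(211,318),(471,364)),("box FR",(362,300),(374,264)),("axis",(707,198),(146,88)),("tip",(714,280),(206,58)),
 ("lidFL",(167,117),(360,378)),("lidFR",(335,97),(252,262)),("mat1",(52,212),(473,582)),("mat2",(142,200),(409,512)),("mat3",(152,287),(474,458)),("mat4",(62,299),(540,524))]:
    print(n,*tri([T,S],[t(*a),s(*b)]))
E
```

```text
A [ 0.5373 -0.0635  0.046 ] [np.float64(0.0), np.float64(0.0)]
B [ 0.561  -0.1653  0.0496] [np.float64(0.0), np.float64(0.1)]
C [ 0.4367 -0.0514  0.0459] [np.float64(0.2), np.float64(0.3)]
done [0.4468 0.2313 0.0561] [np.float64(0.1), np.float64(0.1)]
box FL [0.3947 0.2686 0.0584] [np.float64(0.4), np.float64(0.6)]
box FR [0.416  0.0912 0.0608] [np.float64(0.3), np.float64(0.4)]
axis [ 0.535  -0.3149  0.0729] [np.float64(0.5), np.float64(0.7)]
tip [ 0.4366 -0.3183  0.08  ] [np.float64(0.6), np.float64(0.8)]
lidFL [0.5909 0.294  0.2512] [np.float64(0.4), np.float64(0.7)]
lidFR [0.6132 0.1162 0.2446] [np.float64(1.1), np.float64(1.7)]
mat1 [0.531  0.4737 0.0023] [np.float64(0.1), np.float64(0.2)]
mat2 [ 0.5457  0.367  -0.005 ] [np.float64(0.9), np.float64(1.4)]
mat3 [ 0.4385  0.3509 -0.0056] [np.float64(0.6), np.float64(1.0)]
mat4 [0.4237 0.4577 0.0012] [np.float64(0.3), np.float64(0.5)]
```

```bash
python3 - <<'E'
from h import *
def look(n,p,yaw):
    bot.move_pose(p,quat(yaw)); im,P=snap(n)
    for t in ("wheel0","done_wheel"):
        bs=bot.search_frame("wrist",t)
        print(n,t,[(np.round(d["bbox"]),round(d["confidence"],2)) for d in bs])
    return P
print(bot.solve_ik([.42,.18,.32],quat(np.pi+.118)))
look("b1",[.42,.25,.32],np.pi+.118); look("b2",[.42,.12,.32],np.pi+.118)
print(bot.read_joint_positions())
look("w1",[.46,-.10,.28],np.pi); look("w2",[.46,-.22,.28],np.pi)
print(bot.read_joint_positions(),bot.read_clock())
m=[cv2.imread(f"pics/{n}.png") for n in ("b1","b2","w1","w2")]
cv2.imwrite("pics/bb.png",np.vstack(m[:2])[:, :][:960]) 
cv2.imwrite("pics/m1.png",cv2.resize(np.vstack([np.hstack(m[:2]),np.hstack(m[2:])]),(800,600),interpolation=cv2.INTER_AREA))
E
```

```text
[ 0.2431  0.0962 -0.1912  1.2834  0.      0.1251]
b1 wheel0 [(array([ 35., 230.,  58.,  45.]), 0.68), (array([  0., 243.,  13.,  35.]), 0.54)]
b1 done_wheel [(array([282., 182.,  49.,  50.]), 0.79), (array([202.,  65.,  52.,  54.]), 0.78), (array([319.,  81.,  50.,  50.]), 0.62)]
b2 wheel0 [(array([148., 240.,  48.,  42.]), 0.92), (array([ 59., 247.,  55.,  45.]), 0.75), (array([158., 159.,  46.,  47.]), 0.66), (array([271., 160., 198., 277.]), 0.51)]
b2 done_wheel [(array([429.,  93.,  52.,  53.]), 0.8), (array([391., 195.,  45.,  48.]), 0.72), (array([316.,  77.,  52.,  56.]), 0.57)]
[ 0.111   0.0573 -0.234   1.2795  0.0002 -0.0087]
w1 wheel0 [(array([341., 143.,  51.,  54.]), 0.95), (array([331., 234.,  48.,  48.]), 0.87), (array([240., 252.,  54.,  49.]), 0.84)]
w1 done_wheel [(array([598., 154.,  41.,  53.]), 0.84), (array([515.,  33.,  68.,  58.]), 0.56)]
w2 wheel0 [(array([344., 252.,  53.,  52.]), 0.87), (array([451., 143.,  51.,  52.]), 0.7), (array([433., 233.,  52.,  49.]), 0.69)]
w2 done_wheel [(array([570., 150.,  68., 184.]), 0.56), (array([630.,  51.,  10.,  31.]), 0.54)]
[-0.5889  0.2103 -0.1544  1.2062  0.0003 -0.5908] 4.7917
```

View pics/m1.png

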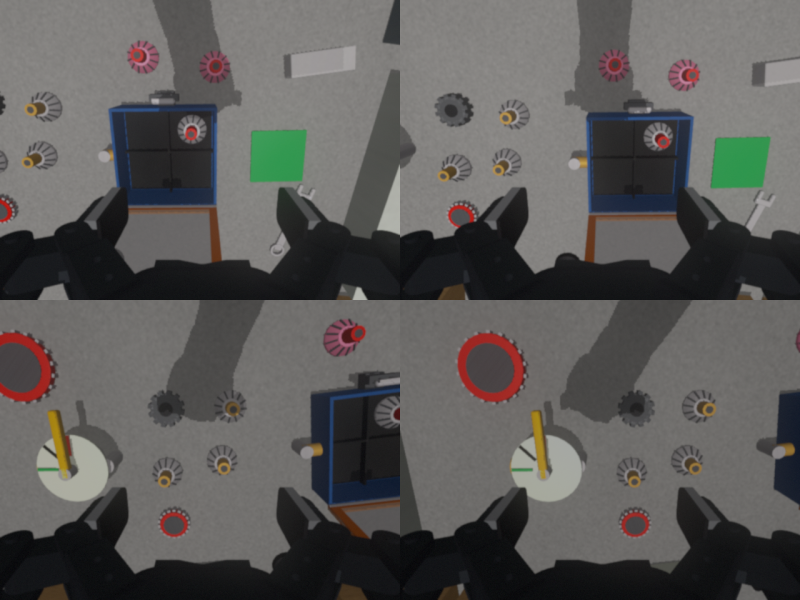

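The picture shows the box, mat, wheels and valve clearly in two wrist views each. Next I'll get blob centroids and an enlarged view of the box rim.

```bash
cat >> h.py <<'E'
def blobs(im,lo,hi,amin=25):
    hsv=cv2.cvtColor(im,cv2.COLOR_BGR2HSV); m=cv2.inRange(hsv,np.array(lo),np.array(hi))
    m=cv2.morphologyEx(m,cv2.MORPH_CLOSE,np.ones((3,3)))
    out=[]
    for c in cv2.findContours(m,cv2.RETR_EXTERNAL,cv2.CHAIN_APPROX_NONE)[0]:
        h=cv2.convexHull(c); M=cv2.moments(h)
        if M["m00"]>amin: out.append((np.array([M["m10"]/M["m00"],M["m01"]/M["m00"]]),M["m00"],h))
    return out
BRASS=((12,110,60),(24,255,255)); RED=((0,150,60),(6,255,255)); GREEN=((50,120,60),(80,255,255)); YEL=((20,180,80),(32,255,255))
E
python3 - <<'E'
from h import *
I={n:cv2.imread(f"pics/{n}.png") for n in ("b1","b2","w1","w2")}; Pw={n:loadP(n) for n in I}
for n in I:
    for k,c in (("brass",BRASS),("red",RED),("yel",YEL)):
        for b in blobs(I[n],*c): 
            if b[1]<3000: print(n,k,np.round(b[0],1),b[1],onplane(Pw[n],b[0],.04)[:2])
cs=[]
for n in ("b1","b2"):
    g=max(blobs(I[n],*GREEN),key=lambda b:b[1]); q=cv2.approxPolyDP(g[2],8,True)[:,0]
    print(n,"mat",g[0],onplane(Pw[n],g[0],.003)); print([onplane(Pw[n],p,.003)[:2] for p in q]); cs.append(g[0])
print(tri([Pw["b1"],Pw["b2"]],cs))
a=I["b1"][150:350,150:370]; b=I["b2"][160:360,270:490]
cv2.imwrite("pics/bx.png",cv2.resize(np.hstack([a,b]),(800,364),interpolation=cv2.INTER_CUBIC))
E
```

```text
b1 brass [549.1 476.8] 85.0 [0.7837 0.6106]
b1 brass [344.5 410.6] 129.5 [0.7093 0.3124]
b1 brass [ 49.7 256.9] 443.5 [ 0.5381 -0.0616]
b1 brass [176.8 246.3] 81.5 [0.5072 0.0872]
b1 brass [ 54.6 174. ] 463.0 [ 0.4387 -0.05  ]
b1 red [  7.7 337.5] 503.0 [ 0.6521 -0.1207]
b1 red [305.6 213.2] 276.5 [0.4501 0.233 ]
b1 red [344.8 105.6] 262.0 [0.3285 0.2621]
b1 red [219.5  88. ] 323.0 [0.3267 0.1285]
b2 brass [550.1 476.3] 118.0 [0.7845 0.4816]
b2 brass [ 84.3 468.8] 771.0 [ 0.8472 -0.1649]
b2 brass [303.3 404.7] 275.0 [0.7077 0.1266]
b2 brass [ 74.4 278. ] 414.5 [ 0.562  -0.1647]
b2 brass [160.1 269.2] 344.5 [ 0.5387 -0.0626]
b2 brass [291.8 258.6] 192.0 [0.5072 0.0921]
b2 brass [169.9 188. ] 308.5 [ 0.4398 -0.0524]
b2 red [ 97.  345.2] 1077.5 [ 0.6504 -0.1408]
b2 red [419.5 225.5] 322.0 [0.4498 0.235 ]
b2 red [466.6 119.7] 302.5 [0.3282 0.2641]
b2 red [343.5 103.2] 257.0 [0.3269 0.1302]
w1 brass [561.7 469. ] 748.0 [0.8104 0.2027]
w1 brass [ 86.1 469.1] 809.0 [ 0.8109 -0.3994]
w1 brass [557.5 355.3] 1015.0 [0.6476 0.1717]
w1 brass [566.1 330.6] 38.5 [0.6159 0.1765]
w1 brass [624.2 326
[... 616 characters left out ...]
7]
w2 brass [373.9 287.4] 359.5 [ 0.5632 -0.1649]
w2 brass [469.4 266.5] 405.5 [ 0.5388 -0.0622]
w2 brass [619.7 238.1] 377.5 [0.507  0.0944]
w2 brass [223.1 227.4] 1638.5 [ 0.495  -0.3261]
w2 brass [491.5 173.8] 439.5 [ 0.439  -0.0493]
w2 red [376.  358.8] 1280.5 [ 0.6522 -0.1595]
w2 yel [222.1 225.2] 1207.5 [ 0.4926 -0.327 ]
b1 mat [443.9541 248.7938] [0.4833 0.4118 0.003 ]
[array([0.4261, 0.4569]), array([0.5302, 0.4718]), array([0.5441, 0.3669]), array([0.4411, 0.3517])]
b2 mat [543.5616 259.3076] [0.4833 0.4111 0.003 ]
[array([0.4259, 0.4563]), array([0.5304, 0.4703]), array([0.5441, 0.3659]), array([0.4408, 0.3516])]
(array([0.484 , 0.4126, 0.0005]), [np.float64(0.0), np.float64(0.0)])
```

View pics/bx.png

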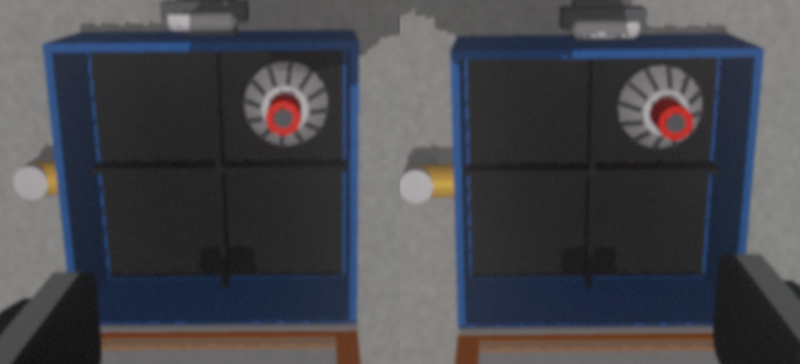

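```bash
python3 - <<'E'
from h import *
P1,P2,Q1,Q2=[loadP(n) for n in ("b1","b2","w1","w2")]
k=440/800
f=lambda x,y:(x*k+150-.2,y*k+150-.2); g=lambda x,y:((x-400)*k+270-.2,y*k+160-.2)
for n,a,b in [("cross z20",(221,165),(589,167)),("FR z70",(46,46),(453,52)),("FL z70",(358,46),(761,50)),("BR",(74,324),(458,328)),("hubtop done z56",(283,117),(676,123)),("ribfront",(219,52),(591,57)),("ribR",(95,165),(466,168)),("ribL",(346,164),(716,167))]:
    z={"c":.02,"F":.07,"B":.07,"h":.056,"r":.02}[n[0].lower()]
    print(n,tri([P1,P2],[f(*a),g(*b)])[0],onplane(P1,f(*a),z),onplane(P2,g(*b),z))
W=dict(A=((357.6,266.9),(469.4,266.5)),B=((263.3,287.1),(373.9,287.4)),C=((372.2,173.9),(491.5,173.8)))
for n,(a,b) in W.items(): print(n,tri([Q1,Q2],[a,b]))
print("done",tri([P1,P2],[(305.6,213.2),(419.5,225.5)]))
a=cv2.imread("pics/w1.png")[150:330,30:210];b=cv2.imread("pics/w2.png")[150:330,160:340]
cv2.imwrite("pics/v.png",cv2.resize(np.hstack([a,b]),(800,400),interpolation=3))
E
```

```text
cross z20 [0.498  0.1931 0.0044] [0.4932 0.1947 0.02  ] [0.4934 0.1905 0.02  ]Traceback (most recent call last):
  File "<stdin>", line 6, in <module>
KeyError: 'f'
```

```bash
python3 - <<'E'
from h import *
P1,P2,Q1,Q2=[loadP(n) for n in ("b1","b2","w1","w2")]
k=440/800
f=lambda x,y:(x*k+150-.2,y*k+150-.2); g=lambda x,y:((x-400)*k+270-.2,y*k+160-.2)
for n,a,b in [("cross z20",(221,165),(589,167)),("FR z70",(46,46),(453,52)),("FL z70",(358,46),(761,50)),("BR",(74,324),(458,328)),("hubtop done z56",(283,117),(676,123)),("ribfront",(219,52),(591,57)),("ribR",(95,165),(466,168)),("ribL",(346,164),(716,167))]:
    z={"c":.02,"F":.07,"B":.07,"h":.056,"r":.02}[n[0]]
    print(n,tri([P1,P2],[f(*a),g(*b)])[0],onplane(P1,f(*a),z),onplane(P2,g(*b),z))
W=dict(A=((357.6,266.9),(469.4,266.5)),B=((263.3,287.1),(373.9,287.4)),C=((372.2,173.9),(491.5,173.8)))
for n,(a,b) in W.items(): print(n,tri([Q1,Q2],[a,b]))
print("done",tri([P1,P2],[(305.6,213.2),(419.5,225.5)]))
a=cv2.imread("pics/w1.png")[150:330,30:210];b=cv2.imread("pics/w2.png")[150:330,160:340]
cv2.imwrite("pics/v.png",cv2.resize(np.hstack([a,b]),(800,400),interpolation=3))
E
```

```text
cross z20 [0.498  0.1931 0.0044] [0.4932 0.1947 0.02  ] [0.4934 0.1905 0.02  ]
FR z70 [0.4193 0.0933 0.0673] [0.4193 0.0942 0.07  ] [0.4185 0.0934 0.07  ]
FL z70 [0.3979 0.2721 0.0652] [0.3982 0.2718 0.07  ] [0.3966 0.2702 0.07  ]
BR [0.5966 0.1146 0.0675] [0.5945 0.1154 0.07  ] [0.5959 0.1146 0.07  ]
hubtop done z56 [0.448  0.2332 0.056 ] [0.4477 0.2332 0.056 ] [0.4483 0.2333 0.056 ]
ribfront [ 0.4221  0.1842 -0.0048] [0.418  0.1871 0.02  ] [0.4192 0.1805 0.02  ]
ribR [0.5068 0.1078 0.0097] [0.5032 0.1107 0.02  ] [0.5038 0.1079 0.02  ]
ribL [0.4851 0.2785 0.0125] [0.4826 0.2779 0.02  ] [0.4833 0.2759 0.02  ]
A (array([ 0.539 , -0.0622,  0.0403]), [np.float64(0.2), np.float64(0.2)])
B (array([ 0.5623, -0.1651,  0.0418]), [np.float64(0.1), np.float64(0.1)])
C (array([ 0.4389, -0.0499,  0.0412]), [np.float64(0.0), np.float64(0.0)])
done (array([0.4485, 0.2331, 0.0466]), [np.float64(0.1), np.float64(0.1)])
```

View pics/v.png

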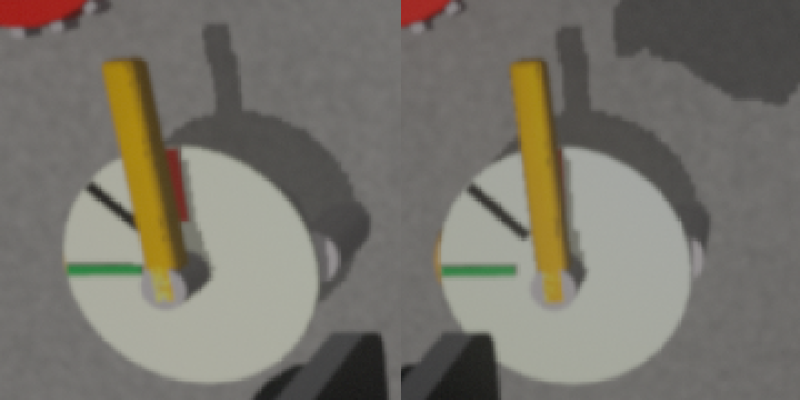

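```bash
cat >> h.py <<'E'
BY=.119; BC=np.array([.496,.193]); YAW=np.pi+BY
def box(x,y): return BC+np.array([[np.cos(BY),-np.sin(BY)],[np.sin(BY),np.cos(BY)]])@np.array([x,y])
ZT=.026   # TCP above wheel base when holding it
def go(xy,z,yaw=None,speed=.3,**k):
    return bot.move_linear([xy[0],xy[1],z],speed=speed,rotation=None if yaw is None else quat(yaw),**k)
def pick(xy,zbase,yaw=YAW,hi=.17):
    go(xy,hi,yaw); bot.set_gripper(.45)
    hit=go(xy,zbase+ZT,speed=.12,until_force=8)
    bot.set_gripper(0.,60); print("pick hit",hit,"z",bot.read_position()[2],"w",bot.read_gripper_width(),"f",bot.read_finger_force())
    go(xy,hi,speed=.2); print("held w",bot.read_gripper_width(),"f",bot.read_finger_force(),bot.read_ft_force())
def place(xy,zfloor,yaw=YAW,hi=.17):
    go(xy,hi,yaw); go(xy,zfloor+ZT+.008,speed=.2)
    hit=go(xy,zfloor+ZT-.004,speed=.03,until_force=5)
    print("place hit",hit,"z",bot.read_position()[2])
    bot.set_gripper(.45); go(xy,hi,speed=.25)
def wheels():
    bot.move_pose([.46,-.12,.28],quat(np.pi)); n=f"wl{int(bot.read_clock()*100)}"
    _,P=snap(n); out=[]
    for c,a,_ in blobs(cv2.imread(f"pics/{n}.png"),*BRASS):
        X=onplane(P,c,.041)
        if 200<a<800 and .38<X[0]<.64 and -.24<X[1]<.05: out.append(X[:2])
    return out
E
python3 - <<'E'
from h import *
P1,P2=loadP("w1"),loadP("w2"); k=.45
f=lambda x,y:(x*k+30-.3,y*k+150-.3); g=lambda x,y:((x-400)*k+160-.3,y*k+150-.3)
for n,a,b in (("axis",(165,288),(553,289)),("tip",(120,62),(527,63)),("tipL",(103,63),(512,64)),("root",(163,267),(550,269))): print(n,tri([P1,P2],[f(*a),g(*b)])[0],onplane(P1,f(*a),.089),onplane(P2,g(*b),.089))
bot.move_pose([.42,.2,.3],quat(YAW))
pick((.4485,.2332),.005)
place((.4835,.412),.003)
print(bot.read_clock()); print(wheels(),bot.read_clock())
E
```

```text
axis [ 0.536  -0.3126  0.0856] [ 0.5346 -0.3106  0.089 ] [ 0.5347 -0.3117  0.089 ]
tip [ 0.4376 -0.3171  0.0846] [ 0.437  -0.3145  0.089 ] [ 0.4371 -0.316   0.089 ]
tipL [ 0.4377 -0.3226  0.0872] [ 0.4374 -0.3214  0.089 ] [ 0.4375 -0.3221  0.089 ]
root [ 0.5278 -0.3142  0.0819] [ 0.5249 -0.31    0.089 ] [ 0.5255 -0.3124  0.089 ]
pick hit False z 0.031135780834329496 w 0.000521506299029443 f 0.0
held w -0.0006609350010763533 f 0.0 [-0.2449 -0.03    0.0316]
place hit False z 0.024823396287223437
13.3917
[array([ 0.5626, -0.1656]), array([ 0.5389, -0.0622]), array([ 0.4392, -0.0495])] 15.4083
```

The grasp closed on nothing, so I'll look at the box again.

```bash
python3 - <<'E'
from h import *
bot.move_pose([.42,.19,.30],quat(YAW)); im,P=snap("b3")
b=[x for x in blobs(cv2.imread("pics/b3.png"),*RED) if x[1]>150]
for c,a,_ in b: print(c,a,onplane(P,c,.046))
cv2.imwrite("pics/b3c.png",cv2.resize(cv2.imread("pics/b3.png")[100:480],(800,475)))
E
```

```text
[ 34.1651 348.0743] 1238.0 [ 0.6464 -0.1311  0.046 ]
[360.9309 222.6656] 316.0 [0.4486 0.2332 0.046 ]
[405.7207 111.1713] 327.0 [0.3288 0.2616 0.046 ]
[276.144   93.2645] 319.5 [0.3272 0.1303 0.046 ]
```

View pics/b3c.png

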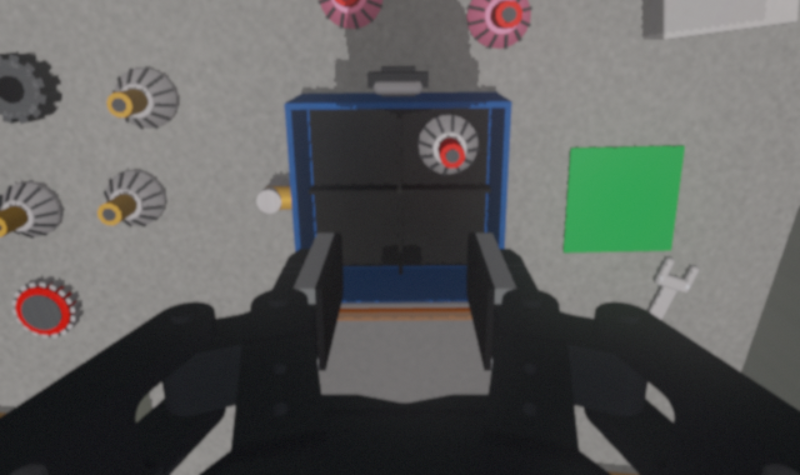

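```bash
python3 - <<'E'
from h import *
xy=(.4485,.2332)
go(xy,.17,YAW); print(bot.read_gripper_width(),bot.read_position(),bot.read_tool_rot(),quat(YAW))
go(xy,.031,speed=.12,until_force=8); print(bot.read_position(),bot.read_gripper_width(),bot.read_ft_force())
im,P=snap("d1"); print(proj(P,[*xy,.056]),proj(P,[*xy,.031]))
a=bot.camera("scene")[200:330,340:500,::-1]; 
cv2.imwrite("pics/d1c.png",np.hstack([cv2.resize(im[:,:,::-1],(400,300)),cv2.resize(a,(370,300))]))
E
```

```text
0.45262267357382735 [0.4488 0.2324 0.1705] [-0.0002 -0.0589  0.9983 -0.0002] [ 0.     -0.0595  0.9982  0.    ]
[0.4492 0.2334 0.0317] 0.44918474648395085 [0.214  0.0599 0.1328]
[324.1854 303.071 ] [324.0945 279.5031]
```

View pics/d1c.png

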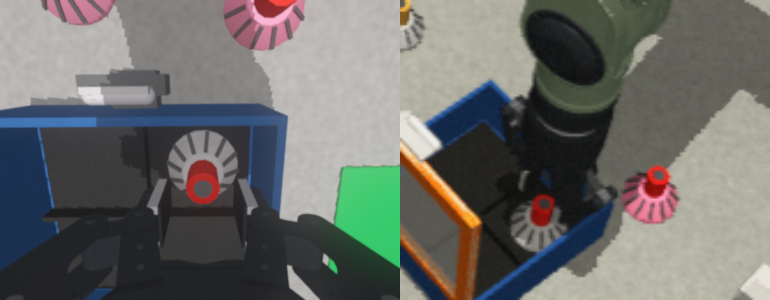

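```bash
python3 - <<'E'
from h import *
S=cam("scene"); a=bot.camera("scene")[:,:,::-1].copy(); p=bot.read_position(); q=R.from_quat(bot.read_tool_rot(),scalar_first=True)
x0,y0,s=370,200,6; c=cv2.resize(a[y0:y0+80,x0:x0+110],None,fx=s,fy=s,interpolation=3)
im,_=snap("d2"); w=im[:,:,::-1].copy(); W=cam("wrist",(p,bot.read_tool_rot()))
for o,col in (((0,0,0),(0,255,0)),((0,.019,-.006),(255,255,0)),((0,-.019,-.006),(0,255,255)),((0,0,-.1),(255,0,255))):
    X=p+q.apply(o); u=(proj(S,X)-[x0,y0]+.5)*s; cv2.circle(c,tuple(int(v) for v in u),4,col,-1)
    u=proj(W,X); cv2.circle(w,tuple(int(v) for v in u),3,col,-1)
w=w[230:430,200:420]
cv2.imwrite("pics/d2c.png",cv2.resize(np.vstack([cv2.resize(c,(660,480))[:,:660]]),(440,320)) if 0 else np.hstack([cv2.resize(c,(440,320)),cv2.resize(w,(352,320))]))
E
```

```text
(no output)
```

View pics/d2c.png

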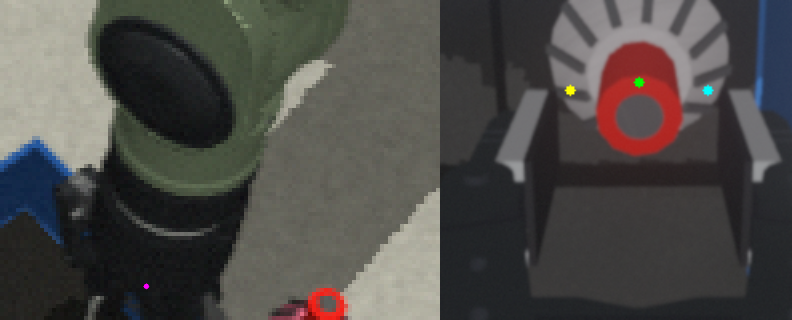

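The fingers do straddle the red hub (right crop, hub at 639,115 with tips at 545 and 733). I'll close again here and check.

```bash
python3 - <<'E'
from h import *
print(bot.read_position(),bot.read_gripper_width())
for w in (.35,.25,.15,0.):
    bot.set_gripper(w,40); print(w,bot.read_gripper_width(),bot.read_finger_force(),bot.read_ft_force())
im,_=snap("d3"); cv2.imwrite("pics/d3c.png",cv2.resize(im[230:430,200:420,::-1],(440,400)))
E
```

```text
[0.4489 0.2333 0.0315] 0.45185343369975484
0.35 0.35529093108645626 0.0 [-0.3565  0.0155  0.499 ]
0.25 0.24551979310115588 0.0 [0.1541 0.2587 0.5923]
0.15 0.14967213519411127 0.0 [ 0.1528 -0.3682  0.3974]
0.0 0.0017168429443914573 0.0 [ 0.3371 -0.723   0.4481]
```

View pics/d3c.png

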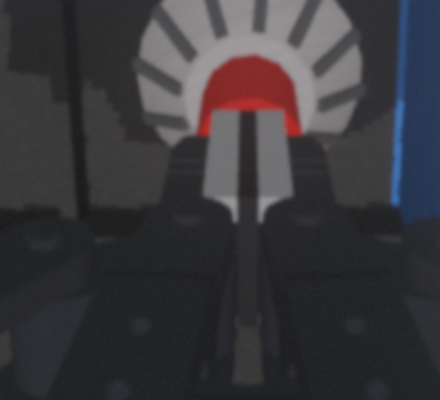

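The shut fingers are in front of the hub and meet no resistance, so the real fingertips must be off from the nominal TCP. I'll probe the counter at a free spot to measure the offset.

```bash
python3 - <<'E'
from h import *
go((.4485,.2332),.17); 
bot.move_pose([.33,.0,.10],quat(np.pi)); 
print(go((.33,.0),-.002,speed=.05,until_force=4),bot.read_position(),bot.read_ft_force())
im,_=snap("e1"); cv2.imwrite("pics/e1s.png",bot.camera("scene")[:,:,::-1]); cv2.imwrite("pics/e1t.png",bot.camera("top")[:,:,::-1])
go((.33,.0),.10)
s=cv2.imread("pics/e1s.png")
u=proj(cam("scene"),bot.read_position()-np.array([0,0,.1])); print(u)
c=s[int(u[1])-60:int(u[1])+40,int(u[0])-60:int(u[0])+60].copy(); c=cv2.resize(c,(480,400),interpolation=3); cv2.circle(c,(240,240),4,(0,255,0),1)
cv2.imwrite("pics/e1c.png",np.hstack([c,cv2.resize(im[200:400,220:380,::-1],(320,400))]))
E
```

```text
False [ 0.3302 -0.     -0.0018] [ 0.3383 -0.4099  0.4783]
[384.3521 209.4624]
```

View pics/e1c.png

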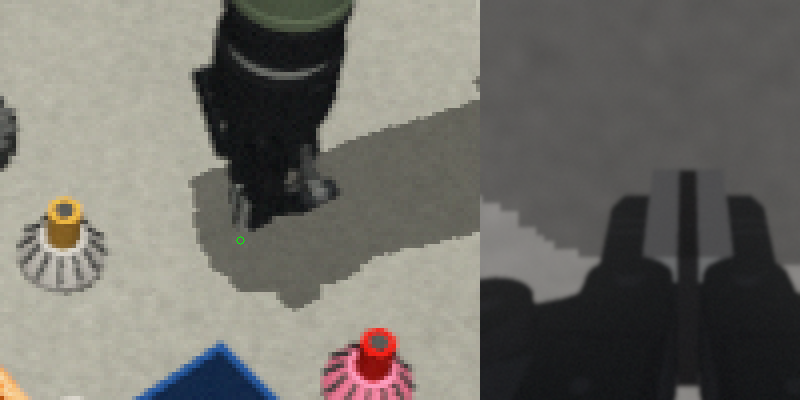

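The fingertips hover above the counter even at reported z = -0.002, so the tool is shorter than stated. I'll probe further down to get the exact offset.

```bash
python3 - <<'E'
from h import *
go((.33,.0),.0,speed=.1); 
print(go((.33,.0),-.045,speed=.02,until_force=4),bot.read_position(),bot.read_ft_force(),bot.read_gripper_width())
go((.33,.0),.10,speed=.2); print(bot.read_clock())
E
```

```text
True [ 0.33   -0.     -0.0269] [-1.2319 -0.2008 10.0211] -0.00031839537600284433
27.6333
```

The true fingertip is about 26.5 mm behind the reported TCP (y offset zero, x within 2 mm). I'll correct for that and carry on.

```bash
sed -i 's/^ZT=.*/OFF=.0265; ZT=.030-OFF   # TCP reads 26.5 mm beyond real tips; tips 30 mm above wheel base/; s/set_gripper(.45)/set_gripper(.4)/; s/hi=.17/hi=.145/' h.py
python3 - <<'E'
from h import *
bot.move_pose([.42,.2,.25],quat(YAW))
pick((.4485,.2332),.005)
E
```

```text
pick hit False z 0.009429013546239373 w 0.23244768641786598 f 58.50509583950043
held w 0.2279563769721267 f 58.794894218444824 [-0.076   0.2684 -3.5704]
```

```bash
python3 - <<'E'
from h import *
place((.4835,.412),.003)
for tgt in ((.037,-.043),):
    ws=wheels(); print(ws)
    w=min(ws,key=lambda v:np.hypot(*(v-[.539,-.062])))
    pick(w,0.); place(box(*tgt),.005)
print(bot.read_clock())
im,P=snap("f1"); bot.move_pose([.42,.25,.30],quat(YAW)); im,P=snap("f1"); cv2.imwrite("pics/f1c.png",cv2.resize(im[:,:,::-1],(600,450)))
E
```

```text
place hit True z 0.007474613758921667
[array([ 0.5619, -0.1643]), array([ 0.5389, -0.0622]), array([ 0.4664, -0.0518])]
pick hit False z 0.004427045344248558 w 0.2287678478804897 f 58.59597623348236
held w 0.23108613180113738 f 58.83371829986572 [-1.1773  0.0447 -3.7588]
place hit True z 0.009441130164977572
43.35
```

View pics/f1c.png

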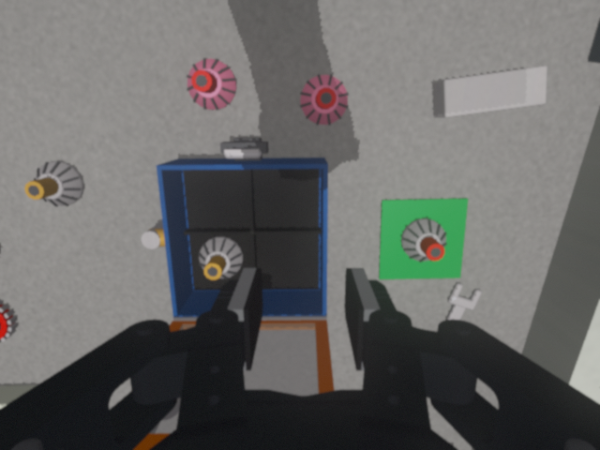

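The red-hub wheel stands at the mat's centre (425,240) and one brass wheel stands in the back-right compartment (215,260). Wheel C had been knocked to x = 0.466, which the fresh look picked up. Now the other two.

```bash
python3 - <<'E'
from h import *
for tgt in ((-.043,-.043),(-.043,.043)):
    ws=wheels(); print(ws)
    w=min(ws,key=lambda v:np.hypot(*(v-[.46,-.05])))
    pick(w,0.); place(box(*tgt),.005)
bot.move_pose([.42,.2,.30],quat(YAW)); im,P=snap("g1")
for b in blobs(cv2.imread("pics/g1.png"),*BRASS):
    X=onplane(P,b[0],.046)[:2]
    if b[1]>150: print(X,R.from_euler("z",-BY).apply([*(X-BC),0])[:2],b[1])
# lid edges + picture
bot.move_pose([.42,.2,.36],quat(YAW)); snap("g2")
print(bot.read_clock())
s=cv2.cvtColor(bot.camera("scene"),cv2.COLOR_RGB2BGR)
cv2.imwrite("pics/g1c.png",np.hstack([cv2.resize(cv2.imread("pics/g1.png"),(440,330)),cv2.resize(s[215:365,290:450],(352,330),interpolation=3)]))
E
```

```text
[array([ 0.5619, -0.1642]), array([ 0.4665, -0.0518])]
pick hit False z 0.004386670820639982 w 0.2313246225712947 f 58.486196994781494
held w 0.23000285431426543 f 58.75861465930939 [ 0.2095  0.3843 -3.7392]
place hit True z 0.009407281226548929
[array([ 0.5614, -0.1638])]
pick hit False z 0.004543370388615693 w 0.23388926367594048 f 58.61134707927704
held w 0.23526641079604604 f 58.83212685585022 [-0.1624  0.3159 -3.6696]
place hit True z 0.00951505313137721
[0.5321 0.1576] [ 0.0317 -0.0395] 168.0
[0.4506 0.2307] [-0.0406  0.0429] 335.5
[0.4592 0.1444] [-0.0423 -0.0439] 345.0
61.4167
```

View pics/g1c.png

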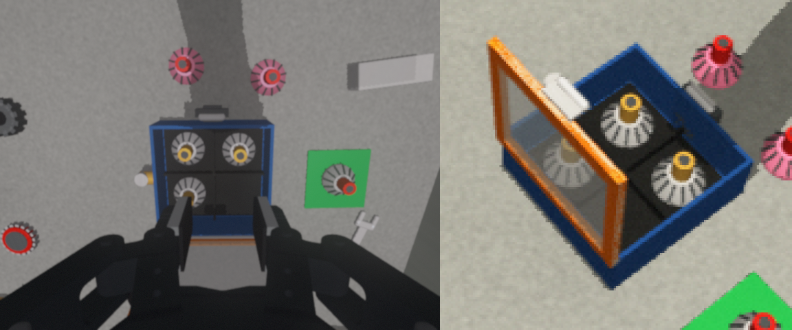

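All three brass wheels stand one per compartment, and the back-left one is empty. Now I'll swing the lid over.

```bash
cat > lid.py <<'E'
from h import *
H=np.array([.091,.070])
def tip(bx,z,speed,**k): return go(box(bx,0),z-OFF,YAW,speed,**k)
def at(th,r):
    c=H+r*np.array([-np.cos(th),np.sin(th)])+.008*np.array([np.sin(th),np.cos(th)]); return c[0]+.011,c[1]
E
python3 - <<'E'
from lid import *
bot.set_gripper(0.)
x,z=at(1.7,.165)
bot.move_pose([*box(x+.03,0),.36],quat(YAW))
print("down",tip(x+.03,z,.2,until_force=8))
for th in np.arange(1.7,.28,-.1):
    hit=tip(*at(th,.165),.12,until_force=20)
    if hit: print("hit",th,bot.read_position(),bot.read_ft_force()); break
print(th,bot.read_position(),bot.read_ft_force(),bot.read_clock())
cv2.imwrite("pics/l1.png",cv2.resize(bot.camera("scene")[195:365,270:450,::-1],(540,510),interpolation=3))
E
```

```text
down False
0.2999999999999987 [0.443  0.1866 0.1   ] [ 0.5515  0.791  -0.5759] 68.2333
```

View pics/l1.png

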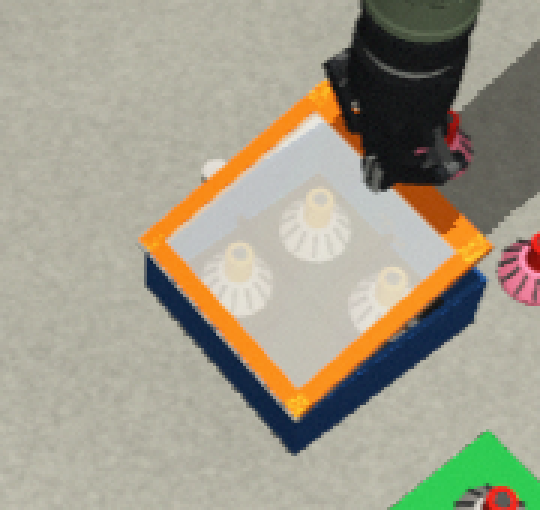

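The lid is nearly down. Now I'll press its front edge.

```bash
python3 - <<'E'
from lid import *
p=bot.read_position(); go(p[:2],p[2]+.025)
z=.125+.025; tip(-.076,z,.15)
h=tip(-.076,.090,.06,until_force=25); print(h,bot.read_position()[2]+OFF,bot.read_ft_force())
if not h:
    h=tip(-.076,.070,.025,until_force=35); print(h,bot.read_position()[2]+OFF,bot.read_ft_force())
bot.wait(.2); print(bot.read_position()[2]+OFF,bot.read_ft_force())
tip(-.076,.16,.2); print(bot.read_clock())
bot.move_pose([.40,.05,.25],quat(YAW))
cv2.imwrite("pics/l2.png",cv2.resize(bot.camera("scene")[215:355,290:450,::-1],(480,420),interpolation=3))
E
```

```text
False 0.08997757262502847 [-3.6507 -0.659   4.9035]
True 0.07723860128290948 [-4.1606 -0.441  15.4621]
0.07720721855219351 [-3.6274 -0.8564 16.7559]
71.375
```

View pics/l2.png

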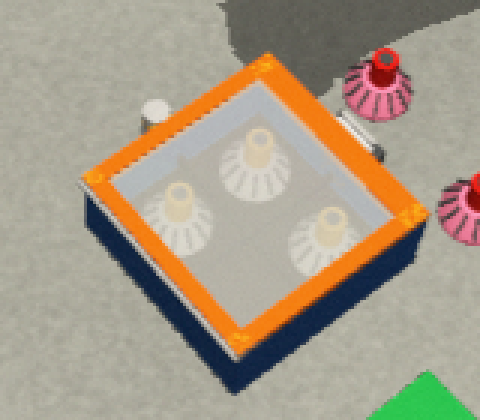

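```bash
cat > valve.py <<'E'
from h import *
AX=np.array([.5355,-.3120]); PH=np.arctan2(-.0038,-.0982)%(2*np.pi)
def gp(t): return AX+.08*np.array([np.cos(PH+t),np.sin(PH+t)])
def lever(t,z=.069,**k):
    k.setdefault("speed",.06); return go(gp(t),z-OFF,PH+t,**k)
E
python3 - <<'E'
from lid import *
tip(-.076,.10,.2); h=tip(-.076,.074,.02,until_force=4); print("lid rest",h,bot.read_position()[2]+OFF,bot.read_ft_force())
tip(-.076,.16,.2)
import valve as v
bot.move_pose([*v.gp(0),.2],quat(v.PH)); bot.set_gripper(.5)
print("down",v.lever(0,speed=.12,until_force=8)); bot.set_gripper(0.,30); print(bot.read_gripper_width(),bot.read_ft_force())
for t in np.linspace(0,.785,9)[1:]: v.lever(t)
print(bot.read_position(),bot.read_ft_force())
bot.set_gripper(.45); v.lever(.785,z=.14,speed=.2); print(bot.read_clock())
for n in ("h1","h2"):
    bot.move_pose([.46,-.16 if n=="h1" else -.26,.28],quat(np.pi)); snap(n); 
P1,P2=loadP("h1"),loadP("h2"); L=[]
for n in ("h1","h2"): L.append(max((b for b in blobs(cv2.imread(f"pics/{n}.png"),*YEL) if b[1]<5000),key=lambda b:b[1]))
print([ (l[0],l[1]) for l in L])
for P,l in zip((P1,P2),L): # principal line on plane z=.089
    vx,vy,x,y=cv2.fitLine(l[2],cv2.DIST_L2,0,.01,.01).ravel(); d=onplane(P,(x+20*vx,y+20*vy),.086)-onplane(P,(x-20*vx,y-20*vy),.086); print("lever ang",np.mod(np.arctan2(d[1],d[0])-v.PH,np.pi))
print(bot.read_clock())
a=[cv2.imread("pics/h1.png")[150:330,90:270],cv2.imread("pics/h2.png")[150:330,190:370]]
cv2.imwrite("pics/hc.png",cv2.resize(np.hstack(a),(800,400),interpolation=3))
E
```

```text
lid rest True 0.07746438342539258 [0.0693 0.2708 5.4006]
down False
0.1532977483241526 [-0.5078 -0.7253  4.7438]
[ 0.4815 -0.3702  0.043 ] [-0.2453  1.9107  7.9438]
82.3167
[(array([121.4455, 243.7888]), 1301.5), (array([226.4059, 242.9315]), 1092.5)]
lever ang 0.7855697835309057
lever ang 0.7925497552443037
83.95
```

View pics/hc.png

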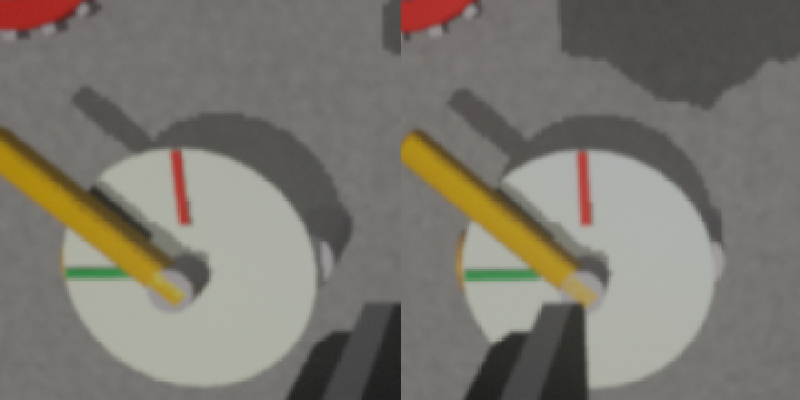

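The lid rests shut, with its top at 77.5 mm. The lever measures 0.785 to 0.79 rad, over the black mark allowing for parallax. Next: wait, then turn it back.

```bash
python3 - <<'E'
from h import *
import valve as v
bot.wait(3.0)
bot.move_pose([*v.gp(.785),.14],quat(v.PH+.785)); print("down",v.lever(.785,speed=.12,until_force=8)); bot.set_gripper(0.,30)
for t in np.linspace(.785,0,9)[1:]: v.lever(t)
print(bot.read_ft_force()); print(v.lever(-.03,speed=.02,until_force=8),bot.read_ft_force())
bot.set_gripper(.45); v.lever(0,z=.16,speed=.2)
bot.move_pose([.46,-.16,.28],quat(np.pi)); _,P=snap("k1")
im=cv2.imread("pics/k1.png"); l=max((b for b in blobs(im,*YEL) if b[1]<5000),key=lambda b:b[1])
vx,vy,x,y=cv2.fitLine(l[2],cv2.DIST_L2,0,.01,.01).ravel(); d=onplane(P,(x+20*vx,y+20*vy),.086)-onplane(P,(x-20*vx,y-20*vy),.086); print("ang",(np.arctan2(d[1],d[0])-v.PH+1)%np.pi-1)
for n,w in (("w1","ref"),("w2","ref")):
    i=cv2.imread(f"pics/{n}.png"); l=max((b for b in blobs(i,*YEL) if b[1]<5000),key=lambda b:b[1]); Q=loadP(n)
    vx,vy,x,y=cv2.fitLine(l[2],cv2.DIST_L2,0,.01,.01).ravel(); d=onplane(Q,(x+20*vx,y+20*vy),.086)-onplane(Q,(x-20*vx,y-20*vy),.086); print(w,(np.arctan2(d[1],d[0])-v.PH+1)%np.pi-1)
s=cv2.cvtColor(bot.camera("scene"),cv2.COLOR_RGB2BGR)
cv2.imwrite("pics/kc.png",np.hstack([cv2.resize(im[150:330,90:270],(300,300),interpolation=3),cv2.resize(s[95:415,180:500],(480,480),interpolation=3)[90:390]]))
print(bot.read_clock())
E
```

```text
down False
[-3.5772  2.6137  8.654 ]
False [-3.5915  1.9403  7.5701]
ang -0.052514941460984677
ref 0.011002568232924226
ref -0.0036543001655009455
93.6167
```

View pics/kc.png

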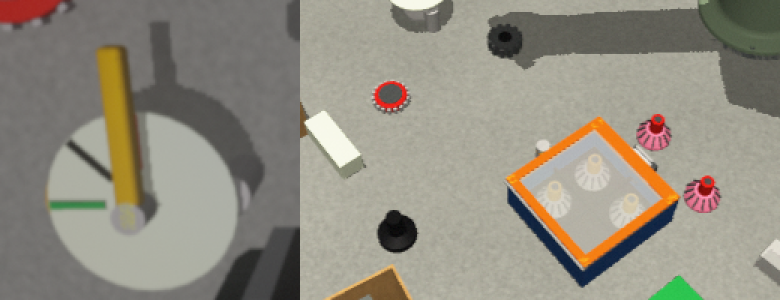

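The lever went about 0.04 rad past closed, since there's no hard stop. I'll bring it back to 0 and compare from the same camera pose as at the start.

```bash
cat >> valve.py <<'E'
def ang(n):
    l=max((b for b in blobs(cv2.imread(f"pics/{n}.png"),*YEL) if b[1]<5000),key=lambda b:b[1]); Q=loadP(n)
    vx,vy,x,y=cv2.fitLine(l[2],cv2.DIST_L2,0,.01,.01).ravel(); d=onplane(Q,(x+20*vx,y+20*vy),.086)-onplane(Q,(x-20*vx,y-20*vy),.086); return (np.arctan2(d[1],d[0])-PH+1)%np.pi-1
E
python3 - <<'E'
from h import *
import valve as v
def chk(a):
    for n,y in ((a+"1",-.10),(a+"2",-.22)):
        bot.move_pose([.46,y,.28],quat(np.pi)); bot.wait(.2); snap(n); print(n,v.ang(n))
chk("p")
bot.move_pose([*v.gp(-.035),.16],quat(v.PH-.035)); bot.set_gripper(.45)
v.lever(-.035,speed=.12,until_force=8); bot.set_gripper(0.,30)
v.lever(0.004,speed=.02); bot.wait(.3); p=bot.read_position(); print(p[:2]-v.gp(0))
bot.set_gripper(.45); v.lever(0,z=.16,speed=.2)
chk("q"); print("ref",v.ang("w1"),v.ang("w2"),bot.read_clock())
a=[cv2.imread(f"pics/{n}.png")[150:330,30:210] for n in ("w1","q1")]
cv2.imwrite("pics/qc.png",cv2.resize(np.hstack(a),(800,400),interpolation=3))
E
```

```text
p1 -0.029470641800594777
p2 -0.021503115692114605
[ 0.0005 -0.0007]
q1 -0.008426870899613803
q2 0.01232135588817318
ref 0.011004125661280284 -0.003653120078508376 101.0
```

View pics/qc.png

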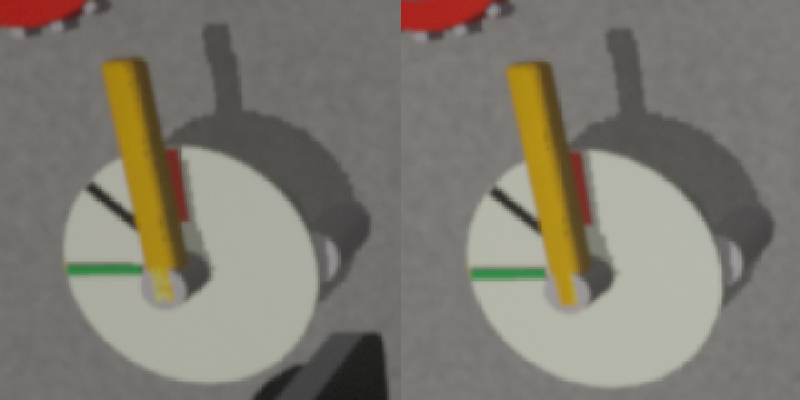

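The lever matches its closed starting picture (mean 0.002 rad against 0.004 at the start). Everything else is in place, so I'll hand in.

```bash
python3 -c "
from cell import bot
print(bot.close_job())"
```

```text
the job is handed in; nothing more can be done
None
```

The job is handed in at about 101 s: red-hub wheel in the middle of the mat, three brass-hub wheels one per compartment, and the lid snapped shut. The lever stood at half-open for over 3 s; turning it back I overshot closed by about 0.03 rad, then corrected it to within about 0.01 rad of closed.

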